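Pin the hold-down bar of the tile press

ROBOT

A 6-joint arm with a two-finger parallel gripper is mounted at the origin on the work surface. World frame = base frame: x ahead of the robot, y to its left, z up, the work surface at z = 0. Lengths are in mm, angles in rad, forces in N, time in s.
With the tool pointing down it reaches from about 275 to 750 mm from the base axis. Payload 10.2 kg.
Tool frame: the origin (TCP) lies between the finger pads; the fingertips stand 8 mm ahead of it and the grasp point (between the pads) lies 11 mm behind it; z points along the fingers, y is the line along which they close (so a half turn about z gives the same grasp; the last joint's range is limited). The gripper opens to 85 mm and grips with 20 to 120 N. Pads are 22 mm wide; open, the fingers measure 114 mm over their backs; the gripper's body (76 mm by 85 mm) begins 54 mm behind the grasp point. The pads swing forward as they close: fully open they stand 13 mm farther back than shut.
Start: joints at [-1.466, 0.313, 1.498, -0, 1.331, -0.223], TCP at [169.017, -497.056, 239.294] pointing down, gripper open.
Joint ranges: [-2.94, 2.94], [-0.97, 2.17], [0.19, 2.56], [-1.23, 4.37], [0.02, 3.11], [-2.88, 2.88]. Speed limits (rad/s): [2.39, 2.39, 3.01, 3.14, 3.14, 3.14].

INTERFACE

Orientations are given as a unit quaternion [w, x, y, z].
In Python, from rig import * gives the robot as it stands.
- The arm moves only by the shell command python3 -m handwheel 'ROWS' [FORCE]. ROWS is JSON, a list that holds one entry, the list of rows, each a list of 7 numbers: the shift along the world's x, y, z in mm, then the turn, a rotation vector about the world's x, y, z in degrees, then the opening, from -1 (shut) to 1 (fully open). A call has 1 to 8 rows; each row shifts and turns the commanded pose from where the row before left it; what a row does not reach is not made up. A row lasts 1/8 s, in which the tool goes at most 62.5 mm and 10.7 degrees, less where a joint would pass 70% of its speed; a pose out of reach is approached as far as the arm can. A call is refused whole if a number of a shift passes 62.5 or a number of a turn 10.7, either way. A call with a gripper value outside its range is refused whole. The fingers move at their own pace and stop on an object; FORCE is the grip in N (left out, the last holds). Time passes only in rows, so rows that do not move let the fingers close. It gives the time, the measured TCP pose, the force, the opening and the grip force at its end, in the units of the state.
- sense(): the state, without advancing time (a new reading comes with each control period).
- capture(name): name is "side" or "top" or "wrist"; returns a dict with "image" (400x640x3 uint8, red, green, blue), "fx", "fy", "cx", "cy" (pixels), "rvec" (rotation vector, rad) and "tvec" (3), from world to camera coordinates, as OpenCV has them; the wrist camera has in their place "hand_eye" (4x4, takes a point from camera to tool coordinates, whose origin is the TCP and whose axes are the flange's). Camera axes: x right, y down, z forward; pixel columns grow to the right and rows downward; lengths in mm; the calibration is good to about 2 mm. A picture is of the moment at which its call begins: read the wrist's pose just before it. There is no depth.
- finish_job(): hands the job in; it is judged then, once.
The state is a dict: "time_s": time; "joints": joint angles; "dq": joint speeds; "tau": joint torques, N m; "eef_pos": TCP position; "ee_rot": TCP orientation; "force": force on the tool from outside, world axes, zero at the start; "wrist_torque": the same for the moment, N m; "grip_width": opening from 0.0 (shut) to 1.0 (fully open); "grip_force": force on a finger pad.
Only numpy, scipy, OpenCV 4.12 (cv2) and the standard library are available. Lean on these libraries where they do the work, as an engineer would, in place of code of your own. Each camera call takes 0.05 s, during which the arm holds its last target. There are 200 camera calls.

TASK

Lock the hold-down bar of the sloping tile press. First tip the tub's green lid well up (about 20 degrees) by the tab at its front while its far edge still rests on the tub, then lift it off and lay it gently, right way up, flat on the bare table. Next swing the steel bar into the blue fork as far as it goes, then take the red-gripped pin from the tub, push it through fork and bar until its head sits fully home and let go; leave the black-gripped pin and all the other things where they are.

Things in the scene. Friction and masses are not known exactly. Their poses are not given: they have to be found in the camera images.
- tub: Cream open-topped tub, fixed, 140 (its x) x 110 (its y) x 100 high, walls 4. Origin: centre of the underside; z up, its -x side is the front, roughly towards the robot. Inside, a wooden rack 120 x 50, top 52 above the table, with two upright 15 mm holes at tub x = -27 and +27, y = 0, in which two pins stand, heads on the rack, the red-gripped one in either.
- lid: Green lid lying loose on the tub's rim: plate 146 x 116 x 5 with a plug 127 x 97 x 6 below it that sits inside the tub (about 2.5 clearance all round), 0.14 kg (0.7 to 1.4 times that). Origin: centre of the plug's underside, 94 above the table when seated; axes as the tub's: z up, -x to the front. The plate's top is 11 above the origin. Laid on the table it stands on the plug, origin at height 0.
- lid_tab (a point): Centre of the top of the lid's upright tab: a fin 30 long (along lid x), 12 thick (along lid y), rising 34 above the lid's plate, at lid x = -50, y = 0 (front end). This point is 45 above the lid's origin. Pinch it along lid y.
- lid_far (a point): Middle of the underside of the lid plate's far edge (lid x = +73, 6 above the lid's origin): the edge about which the lid tips; on the tub's far rim when seated.
- pin: Headed steel pin with a RED round grip, loose, about 0.07 kg (0.7 to 1.4 times). Origin: centre of the head's underside (the shoulder); z along the pin from nose to grip, up at the start. Shank 12 diameter, 44 long below the origin, the last 10 a cone to a 5 mm nose; head a disc 26 diameter, 5 thick; above it the grip, 16 diameter, from 5 to 35 above the origin.
- spare: The other pin, with a BLACK grip, thinner (10) and shorter (30 shank), same head and grip; stands in the other hole of the tub's rack, 54 from the red one. Leave it. Origin as for the red pin.
- press: Sloping tile press, fixed: plywood deck 200 x 260 (y) tilted 30 degrees, rising away from the robot, on a wooden easel frame, with a plaster bat and grey clay tile in its middle (to 18 above the deck). Origin: on the table under the deck's middle, whose surface is 100 above; x is the horizontal direction in which it rises, y to the left, z up. The table between press and tub is bare.
- fork_mouth (a point): Mouth centre of the upper hole of the blue fork at the deck's left (+y) end; the seated pin's origin lies here. z = hole axis, square to the deck, leaning 30 degrees to the press's front; x up the slope. Along z: upper plate 0 to -8, lower -24 to -32, deck -48. Plates 40 x 40, holes 15, joined by a back at y = 20 to 30 that rises no higher than the mouth.
- bar (a joint): Angle (rad) of the steel hold-down bar about its hinge near the right end of the deck: 0 = swung fully in against its stop, its end hole in line with the fork's holes; grows to 0.9 as the free end swings down the slope towards the robot. Starts between 0.35 and 0.7; stays where left, held by 0.25 N m of hinge friction.
- bar_hinge (a point): Hinge point of the bar, on its underside, 27 above the deck. Axes turn with the bar: y along the bar to its free end, z the hinge axis (parallel to the fork's hole axis). The bar is 10 thick, 26 wide; its 15 mm hole lies at y = 190 in a 34 x 36 end.
- bar_post (a point): Centre of the top of the black finger post on the bar: 16 diameter, standing 40 up from the bar's top, 110 from the hinge along the bar (50 above the bar's underside). Push or pull it to swing the bar. Axes as bar_hinge.
- jar: Amber jar, 64 diameter, 100 high, bystander. Origin at its underside.
- cup: Blue ceramic cup, 76 diameter, 85 high, bystander. Origin at its underside.
- brush: Brush, 200 long, lying on the table left of the tub, bystander.
- scraper: Spatula, 280 long, lying on the table right of the press, bystander.
- tiles: Stack of terracotta tiles 80 x 80 x 36, bystander. Origin at its underside.
- rib: Flat wooden rib 90 x 50 x 8 lying in front of the press near the robot, bystander.
Not all that is in view belongs to the job. Several things have the shape of the lid; the one meant has the colours described above.

How it is judged (in metres and radians):
On the way, in this order (a step that is already met when the one before it is completed fails the run):
1. the lid is tipped up at least 11 degrees with its far edge still on the tub's far rim (angle between lid's own z axis and vertical above 0.2 rad and z of lid_far in the frame of tub below 0.115 m and x of lid_far in the frame of tub between 0.05 and 0.1 m), for 0.1 s.
2. the lid lies flat, right way up, on the table (height (world z) of lid below 0.012 m and angle between lid's own z axis and vertical below 0.1 rad and linear speed of lid below 0.03 m/s), for 0.2 s.
3. the bar is swung fully into the fork (value of joint bar below 0.03 rad), for 0.2 s.
4. the red pin is through fork and bar, its head seated (distance between pin and fork_mouth below 0.005 m and z of pin in the frame of fork_mouth below 0.003 m and angle between the z axis of pin and the z axis of fork_mouth, either way round below 0.12 rad and value of joint bar below 0.03 rad), for 0.2 s.
At the end, for the whole second after the job is handed in: Red pin at rest, shoulder within 5 mm of the fork's mouth, at most 3 mm above it, axis within 7 degrees of the hole's; bar within 0.03 rad of its stop; lid at rest on the table, right way up, within 6 degrees of flat and 12 mm of the top; black pin still in its rack (all of step 2 and all of step 4 and linear speed of pin below 0.02 m/s and distance between spare and tub below 0.065 m); the robot touches nothing.
It fails at once if the lid is dropped onto the table (faster than 0.7 m/s within 50 mm of it) (height (world z) of lid below 0.05 m and linear speed of lid above 0.7 m/s).
It fails at once if the black-gripped pin is moved by more than 20 mm (distance of spare from where it was at the start of the episode above 0.02 m).
It fails at once if one of the other things on the table is moved by more than 30 mm (distance of any of jar, cup, brush, scraper, tiles, rib from where it was at the start of the episode above 0.03 m).
It also fails if it takes over 66 s, if anything falls off the work surface, if the arm or the gripper's body presses on something with over 40 N, if the wrist force passes 120 N, or if a joint passes its speed limit or range.

## Working session

There is one attempt and no reset: what is moved stays moved. The work goes in short steps, Python scripts to look and compute and a shell command to move; the robot and the scene stay as the last step left them, time stands still between calls to the robot, and variables do not carry over. Pictures are saved under pics/ and viewed, at most 10 in all, crops included, and the job is handed in when it is done.

```bash
ls; mkdir -p pics; cat > h.py <<'E'
from rig import *
import numpy as np, cv2
from scipy.spatial.transform import Rotation as R
def quat(q): return R.from_quat([q[1],q[2],q[3],q[0]])
def cam(name):
    s=sense(); c=capture(name)
    K=np.array([[c['fx'],0,c['cx']],[0,c['fy'],c['cy']],[0,0,1.]])
    if name=='wrist':
        T=np.eye(4);T[:3,:3]=quat(s['ee_rot']).as_matrix();T[:3,3]=s['eef_pos']
        W=np.linalg.inv(T@np.array(c['hand_eye']))
    else:
        W=np.eye(4);W[:3,:3]=R.from_rotvec(np.ravel(c['rvec'])).as_matrix();W[:3,3]=np.ravel(c['tvec'])
    return c['image'],K@W[:3],K,W
def save(tag,name):
    im,P,K,W=cam(name); cv2.imwrite(f'pics/{tag}.png',im[:,:,::-1]); np.savez(f'{tag}.npz',P=P,K=K,W=W,im=im); return im,P
def tri(Ps,uvs):
    A=np.vstack([[u*P[2]-P[0],v*P[2]-P[1]] for P,(u,v) in zip(Ps,uvs)]).reshape(-1,4)
    X=np.linalg.svd(A)[2][-1];X=X[:3]/X[3]
    return X,[np.round(proj(P,X)-uv,1) for P,uv in zip(Ps,uvs)]
def proj(P,X):
    x=P@np.append(X,1);return x[:2]/x[2]
def atz(P,uv,z):
    u,v=uv;A=np.array([u*P[2]-P[0],v*P[2]-P[1]])
    return np.append(np.linalg.solve(A[:,:2],-A[:,2]*z-A[:,3]),z)
def L(tag): return np.load(tag+'.npz')['P']
E
python3 - <<'E'
from h import *
for n in ('side','top','wrist'):
    im,P=save(n+'0',n)
    z=np.load(n+'0.npz');W=z['W'];print(n,np.round(-W[:3,:3].T@W[:3,3]),np.round(z['K'][0,0]),np.round(W[2,:3],2))
a=np.vstack([cv2.imread('pics/side0.png'),cv2.imread('pics/top0.png')])
cv2.imwrite('pics/a.png',cv2.resize(a,(480,600)))
s=sense();print(s['ee_rot'],s['force'])
E
```

```text
pics
side [ 304. 1218.  955.] 404.0 [ 0.16 -0.81 -0.57]
top [ 384.   -4. 1537.] 396.0 [ 0.09  0.   -1.  ]
wrist [ 237. -472.  373.] 350.0 [-0.27 -0.09 -0.96]
[-4.77129956e-04  9.86601629e-01  1.63147162e-01  3.13368625e-05] [-0.22311355  0.01964662  0.11456463]
```

View pics/top0.png

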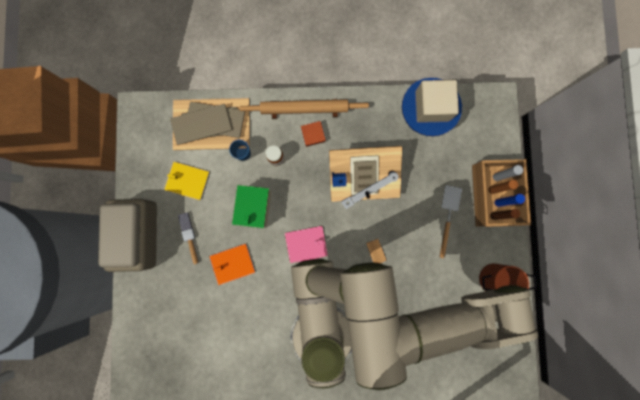

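View pics/side0.png

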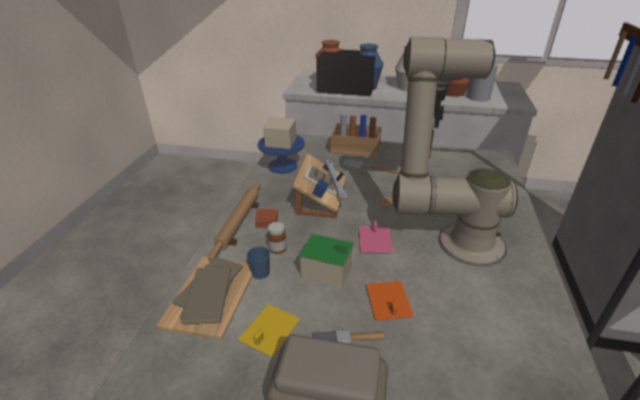

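Top view: the green lid on the tub is at (252,206). Its lookalikes lie on the table: yellow (187,181), orange (232,264) and pink (306,245). The press is at (365,175) with its blue fork at (339,180), and the bar runs from (397,177) to (348,205). Side view: green lid at (328,248), fork at (321,188). I choose the green one on the tub and check it in an enlarged crop.

```bash
python3 - <<'E'
from h import *
def crop(t,x,y,w,h,k):return cv2.resize(cv2.imread(f'pics/{t}.png')[y:y+h,x:x+w],None,fx=k,fy=k,interpolation=cv2.INTER_CUBIC)
a=np.hstack([crop('top0',225,180,50,50,6),crop('top0',325,140,83,50+20,6)[:300]])
b=np.hstack([crop('side0',295,230,66,60,6)[:300],crop('side0',287,150,67,70,6)[:300]])
w=min(a.shape[1],b.shape[1]);print(a.shape,b.shape)
c=np.zeros((600,800,3),np.uint8);c[:300,:min(798,a.shape[1])]=a[:,:798];c[300:600,:b.shape[1]]=b[:300,:800]
cv2.imwrite('pics/c1.png',c)
E
```

```text
(300, 798, 3) (300, 798, 3)
```

View pics/c1.png

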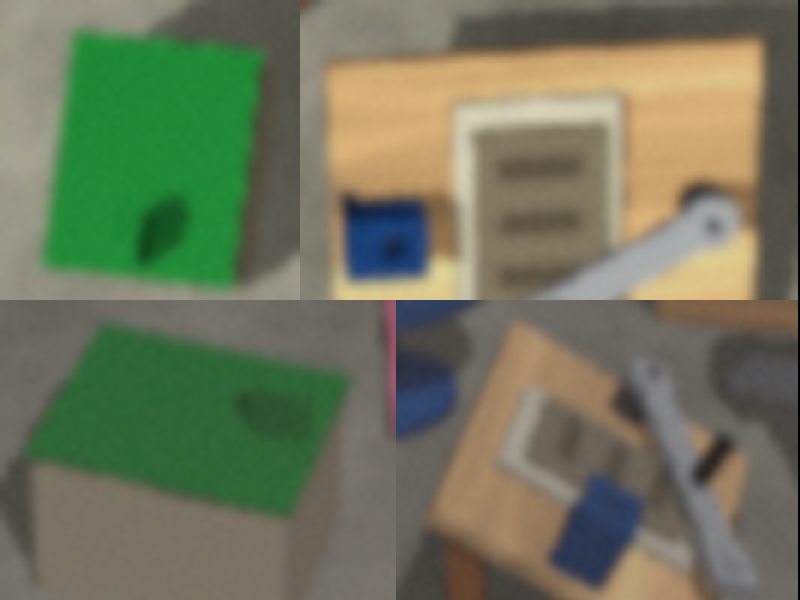

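Crop check: the green lid sits on the cream tub, its tab near the front (dark fin at top ≈(252,219), side ≈(340,248)). The corners are clear in both views. Fork hole in the top view is ≈(340.8,180.8).

```bash
python3 - <<'E'
from h import *
Pt,Ps=L('top0'),L('side0')
t=dict(FL=(237.7,185),FR=(269.3,188.3),NL=(232.2,224.7),NR=(265,227.7))
s=dict(FL=(299.7,256.2),FR=(311.7,233.7),NL=(343.8,266.2),NR=(353.3,242.7))
X={}
for k in t:
    X[k],r=tri([Pt,Ps],[t[k],s[k]]);print(k,X[k].round(1),r)
c=sum(X.values())/4;print('c',c.round(1))
d=X['FL']+X['FR']-X['NL']-X['NR'];print('yaw',np.degrees(np.arctan2(d[1],d[0])), [np.linalg.norm(X[a]-X[b]).round() for a,b in ('FL NL','FR NR','FL FR','NL NR')] if 0 else [np.linalg.norm(X[a]-X[b]).round() for a,b in (('FL','NL'),('FR','NR'),('FL','FR'),('NL','NR'))])
print('fork',atz(Pt,(340.8,180.8),148+0))
for n,p in dict(TL=(329.7,150.8),TR=(402,146.7)).items(): print(n,atz(Pt,p,150))
def T(u,v):return 325+(u-300)/6,140+v/6
def S(u,v):return 287+(u-396)/6,150+(v-300)/6
for n,a,b in (('TL',(328,65),(432,527)),('TR',(762,40),(515,322)),('hingecap',(713,224),(650,372))):
    print(n,[q if i else q.round(1) for i,q in enumerate(tri([Pt,Ps],[T(*a),S(*b)]))])
E
```

```text
FL [570.6 293.5  98.5] [array([-0., -0.]), array([0., 0.])]
FR [556.6 177.9 100.4] [array([-0.1, -0.4]), array([0.4, 0.1])]
NL [426.2 314.  100.4] [array([-0. , -0.1]), array([0.1, 0. ])]
NR [412.9 195.6  98.5] [array([-0. , -0.2]), array([0.3, 0. ])]
c [491.6 245.3  99.4]
yaw -7.548552210674177 [np.float64(146.0), np.float64(145.0), np.float64(117.0), np.float64(119.0)]
fork [569.5173593  -81.58167685 148.        ]
TL [677.797198   -45.32069279 150.        ]
TR [ 685.80362665 -302.74913948  150.        ]
TL [array([681.7, -45.8, 130.6]), [array([0., 0.]), array([-0., -0.])]]
TR [array([ 687.4, -303.7,  145.5]), [array([-0. , -0.1]), array([0.1, 0. ])]]
hingecap [array([ 581. , -272.2,  132.3]), [array([-0.1, -0.5]), array([0.4, 0.1])]]
```

```bash
python3 -m handwheel '[[[19.5,53.5,2,0,0,-1.9,0],[19.5,53.5,2,0,0,-1.9,0],[19.5,53.5,2,0,0,-1.9,0],[19.5,53.5,2,0,0,-1.9,0],[19.5,53.5,2,0,0,-1.9,0],[19.5,53.5,2,0,0,-1.9,0],[19.5,53.5,2,0,0,-1.9,0],[19.5,53.5,2,0,0,-1.9,0]]]' 60 && python3 -m handwheel '[[[19.5,53.5,2,0,0,-1.9,0],[19.5,53.5,2,0,0,-1.9,0],[19.5,53.5,2,0,0,-1.9,0],[19.5,53.5,2,0,0,-1.9,0],[19.5,53.5,2,0,0,-1.9,0],[19.5,53.5,2,0,0,-1.7,0],[0,0,0,0,0,0,0]]]'
python3 - <<'E'
from h import *
save('w1','wrist');s=sense();print(s['eef_pos'],s['ee_rot'],s['joints'])
P=L('w1')
x=np.array([.991,-.131]);y=np.array([.131,.991])
c=np.array([491.6,245.3])
for z,lx,ly in ((139,-35,0),(139,-65,0),(139,-50,6),(105,-73,58),(105,73,58),(105,73,-58),(105,-73,-58)): print(lx,ly,proj(P,np.append(c+lx*x+ly*y,z)).round(1))
E
```

```text
time_s: 1.15
eef_pos: [325.2, -67.3, 255.5]
ee_rot: [0.0, 1.0, 0.03, 0.0]
force: [0.6, -1.3, -0.1]
grip_width: 0.499
grip_force: 0.0
time_s: 2.02
eef_pos: [442.1, 254.5, 266.3]
ee_rot: [0.0, 0.998, -0.065, -0.001]
force: [0.4, -1.0, 0.5]
grip_width: 0.501
grip_force: 0.0
[441.78687725 252.90570478 266.48337271] [ 3.38618768e-04  9.97872826e-01 -6.51858285e-02 -7.17870529e-04] [ 2.89493840e-01  2.59292573e-01  1.49726504e+00 -1.38739577e-04
  1.38661662e+00  1.99077989e+00]
-35 0 [327.6 171.1]
-65 0 [327.4 208.5]
-50 6 [319.8 190.1]
-73 58 [261.3 205. ]
73 58 [252.1  23.5]
73 -58 [403.4  23.8]
-73 -58 [392.3 205.2]
```

View pics/w1.png

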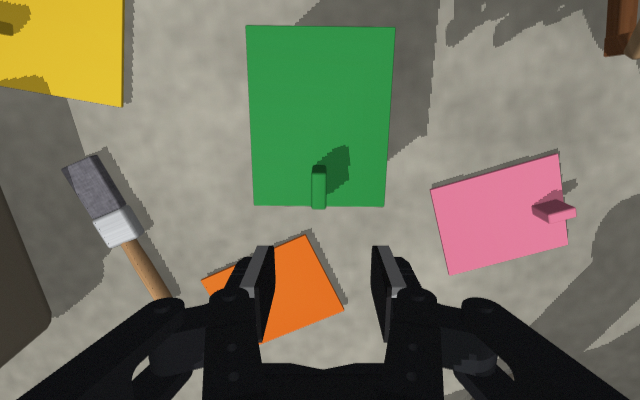

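Wrist view: green lid corners at (247,26), (395,28), (384,207), (254,206). The tab's top runs from (319,173) to (319,209), about 7 px left of the prediction. Orange, pink and yellow lids lie around it. I fit the pose and take a second wrist view.

```bash
python3 -m handwheel '[[[0,5,-20,0,0,0,0],[0,0,-20,0,0,0,0],[0,0,-20,0,0,0,0],[0,0,-20,0,0,0,0],[0,0,0,0,0,0,0],[0,0,0,0,0,0,0]]]' 
cat >> h.py <<'E'
def corners(im,lo,hi):
    hsv=cv2.cvtColor(im,cv2.COLOR_RGB2HSV);m=cv2.inRange(hsv,lo,hi)
    c=max(cv2.findContours(m,0,2)[0],key=cv2.contourArea)
    return cv2.boxPoints(cv2.minAreaRect(c)),cv2.approxPolyDP(c,5,True)[:,0]
E
python3 - <<'E'
from h import *
from scipy.optimize import least_squares as ls
save('w2','wrist');s=sense();print(s['eef_pos'])
z=np.load('w2.npz')
print(corners(z['im'],(45,100,40),(75,255,255))[1].tolist())
P=L('w1');obs=[((-73,58,105),(254,206)),((73,58,105),(247,26)),((73,-58,105),(395,28)),((-73,-58,105),(384,207)),((-35,0,139),(319,173)),((-65,0,139),(319,209))]
def w(p,q):
    c,si=np.cos(p[2]),np.sin(p[2]);return np.array([p[0]+c*q[0]-si*q[1],p[1]+si*q[0]+c*q[1],q[2]+p[3]])
f=lambda p:np.ravel([proj(P,w(p,a))-b for a,b in obs])
r=ls(f,[490,245,-.13,0]);print(r.x.round(3),r.fun.round(1))
print('tab',w(r.x,(-50,0,139)))
P2=L('w2')
for a,_ in obs:print(a,proj(P2,w(r.x,a)).round(1))
E
```

```text
time_s: 2.82
eef_pos: [442.4, 256.5, 188.3]
ee_rot: [-0.0, 0.998, -0.067, 0.001]
force: [-0.3, -0.1, -0.4]
grip_width: 0.494
grip_force: 0.0
[442.39814971 256.66145718 188.35338481]
[[219, 0], [235, 240], [309, 240], [311, 250], [321, 251], [329, 250], [331, 240], [405, 241], [425, 2]]
[ 4.90452e+02  2.51538e+02 -1.42000e-01 -3.28100e+00] [ 0.3 -0.7 -0.8  0.2  0.5  0.2 -0.2 -0.2  0.2 -0.3 -0.1  0.6]
tab [440.95598    258.62113187 135.71949238]
(-73, 58, 105) [236.4 240.8]
(73, 58, 105) [220.5   1.4]
(73, -58, 105) [425.9   3.3]
(-73, -58, 105) [406.3 242.1]
(-35, 0, 139) [321.8 202.9]
(-65, 0, 139) [321.4 252.1]
```

```bash
python3 -m handwheel '[[[-1,2,-25,0,0,-0.4,0],[0,0,-25,0,0,0,0],[0,0,-14,0,0,0,0],[0,0,-6,0,0,0,0],[0,0,0,0,0,0,0],[0,0,0,0,0,0,-1],[0,0,0,0,0,0,-1],[0,0,0,0,0,0,-1]]]' 60 && python3 -m handwheel '[[[0,0,0,0,0,0,-1],[0,0,0,0,0,0,-1],[0,0,0,0,0,0,-1]]]'
python3 - <<'E'
from h import *
s=sense();p=np.array(s['eef_pos']);a=quat(s['ee_rot']).as_matrix();print(p.round(1),a.round(3).tolist(),s['wrist_torque'])
# pivot about lid_far: tub frame
x=np.array([.99,-.1415,0]);y=np.array([.1415,.99,0]);piv=np.array([490.5,251.5+.7,100])+73*x
n=8
q=p.copy()
for i in range(n):
    d=R.from_rotvec(y*np.radians(2.75)); q2=piv+d.apply(q-piv)+[0,0,.3]; print((q2-q).round(1), (y*2.75).round(2)); q=q2
E
```

```text
time_s: 3.88
eef_pos: [441.4, 259.1, 118.0]
ee_rot: [-0.0, 0.998, -0.07, 0.001]
force: [-0.9, -0.1, 6.8]
grip_width: 0.13
grip_force: 59.4
time_s: 4.25
eef_pos: [441.4, 259.1, 118.0]
ee_rot: [-0.0, 0.998, -0.07, 0.001]
force: [-0.9, -0.7, 6.1]
grip_width: 0.13
grip_force: 59.4
[441.4 259.1 118. ] [[0.99, -0.139, 0.001], [-0.139, -0.99, 0.0], [0.001, -0.001, -1.0]] [-0.09039583  0.13640733 -0.01096661]
[ 1.  -0.1  6.2] [0.39 2.72 0.  ]
[ 1.3 -0.2  6.1] [0.39 2.72 0.  ]
[ 1.6 -0.2  6. ] [0.39 2.72 0.  ]
[ 1.9 -0.3  6. ] [0.39 2.72 0.  ]
[ 2.1 -0.3  5.9] [0.39 2.72 0.  ]
[ 2.4 -0.3  5.7] [0.39 2.72 0.  ]
[ 2.7 -0.4  5.6] [0.39 2.72 0.  ]
[ 3.  -0.4  5.5] [0.39 2.72 0.  ]
```

```bash
python3 -m handwheel '[[[1,-0.1,6.2,0.39,2.72,0,-1],[1.3,-0.2,6.1,0.39,2.72,0,-1],[1.6,-0.2,6,0.39,2.72,0,-1],[1.9,-0.3,6,0.39,2.72,0,-1],[2.1,-0.3,5.9,0.39,2.72,0,-1],[2.4,-0.3,5.7,0.39,2.72,0,-1],[2.7,-0.4,5.6,0.39,2.72,0,-1],[3,-0.4,5.5,0.39,2.72,0,-1]]]' 60 && python3 -m handwheel '[[[0,0,0,0,0,0,-1],[0,0,0,0,0,0,-1],[0,0,0,0,0,0,-1]]]'
python3 - <<'E'
from h import *
save('w3','wrist');save('s3','side')
a=cv2.resize(cv2.imread('pics/s3.png')[220:300,280:380],None,fx=6,fy=6,interpolation=2)[:400]
b=cv2.resize(cv2.imread('pics/w3.png'),(320,200))
c=np.zeros((400,800,3),np.uint8);c[:,:480]=a[:,:480];c[:200,480:]=b;cv2.imwrite('pics/c3.png',c)
E
```

```text
time_s: 5.25
eef_pos: [457.0, 256.7, 164.2]
ee_rot: [-0.014, 0.979, -0.069, -0.191]
force: [0.2, -0.5, -2.2]
grip_width: 0.129
grip_force: 58.4
time_s: 5.62
eef_pos: [456.7, 256.8, 164.2]
ee_rot: [-0.014, 0.979, -0.068, -0.19]
force: [-0.2, -0.6, -1.6]
grip_width: 0.13
grip_force: 58.4
```

View pics/c3.png

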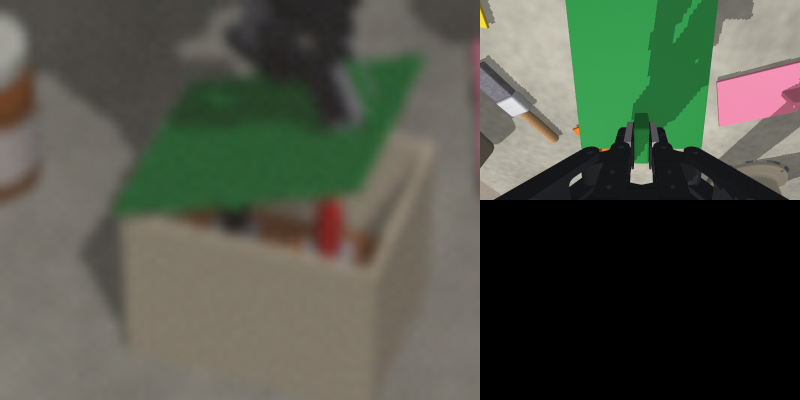

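The tipped lid stands over the tub with its far edge on the far rim. The red pin is in the front hole (crop (328,230)), the black one at the rear (235,220). Now I lift, level and carry the lid to the bare table.

```bash
python3 -m handwheel '[[[0,0,15,0,0,0,-1],[0,0,30,0,0,0,-1],[0,0,40,0,0,0,-1],[0,0,35,0,0,0,-1],[5,-34,0,-1.04,-7.26,0,-1],[5,-34,0,-1.04,-7.26,0,-1],[5,-34,0,-1.04,-7.26,0,-1],[5,-34,0,0,0,0,-1]]]' && python3 -m handwheel '[[[4,-34,-20,0,0,0,-1],[0,0,-40,0,0,0,-1],[0,0,-45,0,0,0,-1],[0,0,-45,0,0,0,-1],[0,0,-40,0,0,0,-1],[0,0,-25,0,0,0,-1],[0,0,-10,0,0,0,-1],[0,0,0,0,0,0,-1]]]'
python3 - <<'E'
from h import *
s=sense();p=np.array(s['eef_pos']);a=quat(s['ee_rot']).as_matrix();print(p.round(1),a.round(3).tolist(),s['force'])
save('s4','side');save('t4','top')
a=cv2.resize(cv2.imread('pics/s4.png')[150:300,260:400],None,fx=4,fy=4,interpolation=2)[:400]
im=cv2.imread('pics/t4.png')
b=cv2.resize(im[130:240,215:410],None,fx=4,fy=4,interpolation=2)
c=np.zeros((600,800,3),np.uint8);c[:440,:780]=b;cv2.imwrite('pics/c4.png',c)
cv2.imwrite('pics/c4.png',np.hstack([a[:400,:400],b[:400,:400]]))
E
```

```text
time_s: 6.72
eef_pos: [476.1, 120.2, 286.1]
ee_rot: [-0.0, 0.998, -0.069, 0.002]
force: [-0.1, -0.7, -1.1]
grip_width: 0.132
grip_force: 58.7
time_s: 7.72
eef_pos: [481.3, 86.8, 59.9]
ee_rot: [-0.0, 0.998, -0.07, 0.0]
force: [0.4, 0.5, -1.7]
grip_width: 0.128
grip_force: 58.8
[481.3  86.8  59.9] [[0.99, -0.14, 0.001], [-0.14, -0.99, 0.0], [0.001, -0.0, -1.0]] [ 0.43317139  0.49233697 -1.67834719]
```

View pics/c4.png

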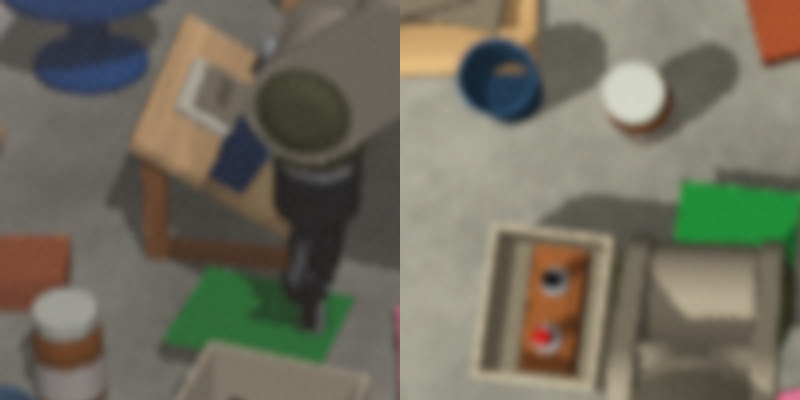

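The lid hangs level above bare table between tub and press. Red pin is at crop (543,338), black at (553,280). Lower and release.

```bash
python3 -m handwheel '[[[0,0,-12,0,0,0,-1],[0,0,-12,0,0,0,-1],[0,0,-6,0,0,0,-1],[0,0,-3,0,0,0,-1],[0,0,-2,0,0,0,-1],[0,0,-1,0,0,0,-1],[0,0,0,0,0,0,-1]]]' && python3 -m handwheel '[[[0,0,0,0,0,0,-0.4],[0,0,0,0,0,0,-0.2],[0,0,0,0,0,0,-0.1],[0,0,0,0,0,0,0],[0,0,20,0,0,0,0],[0,0,40,0,0,0,0],[0,0,50,0,0,0,0],[0,0,60,0,0,0,0]]]'
python3 - <<'E'
from h import *
save('t5','top');save('s5','side')
s=sense();print(s['eef_pos'])
E
```

```text
time_s: 8.7
eef_pos: [481.1, 86.8, 24.1]
ee_rot: [0.0, 0.998, -0.07, 0.0]
force: [-3.5, -0.3, 6.7]
grip_width: 0.13
grip_force: 60.0
time_s: 9.7
eef_pos: [480.4, 86.7, 194.5]
ee_rot: [-0.0, 0.998, -0.07, -0.001]
force: [0.6, 0.0, 0.1]
grip_width: 0.501
grip_force: 0.0
[483.41002414  86.70186459 199.04395768]
```

```bash
python3 -m handwheel '[[[8,-43,28,0,0,1.6,0],[8,-43,28,0,0,1.6,0],[8,-43,28,0,0,1.6,0],[8,-43,28,0,0,1.6,0],[8,-43,23,0,0,1.6,0],[0,0,0,0,0,0,0],[0,0,0,0,0,0,0],[0,0,0,0,0,0,0]]]'
python3 -c "
from h import *
save('wA','wrist')"
python3 -m handwheel '[[[0,-30,0,0,0,0,0],[0,-30,0,0,0,0,0],[0,-20,0,0,0,0,0],[0,0,0,0,0,0,0],[0,0,0,0,0,0,0],[0,0,0,0,0,0,0]]]'
python3 - <<'E'
from h import *
save('wB','wrist');save('t6','top')
a,b=[cv2.imread(f'pics/w{k}.png') for k in 'AB']
c=np.zeros((600,800,3),np.uint8)
c[:400,:400]=a[:,120:520];c[:400,400:]=b[:,120:520]
t=cv2.resize(cv2.imread('pics/t6.png')[160:210,225:425],None,fx=4,fy=4,interpolation=2)
c[400:]=t
cv2.imwrite('pics/c6.png',c)
E
```

```text
time_s: 10.8
eef_pos: [520.8, -127.2, 327.6]
ee_rot: [-0.0, 1.0, 0.0, -0.0]
force: [0.5, -0.2, -0.1]
grip_width: 0.499
grip_force: 0.0
time_s: 11.6
eef_pos: [521.1, -207.4, 328.5]
ee_rot: [-0.0, 1.0, 0.0, 0.0]
force: [0.1, 0.3, 0.3]
grip_width: 0.497
grip_force: 0.0
```

View pics/c6.png

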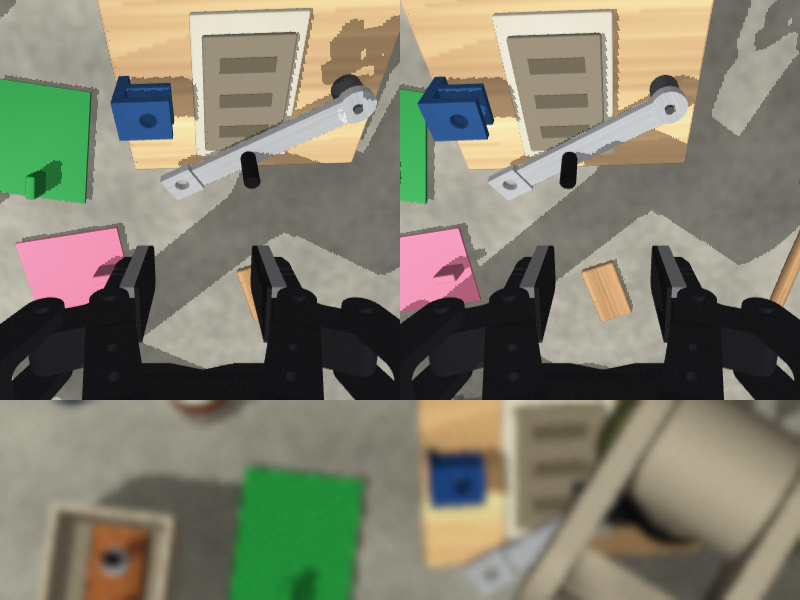

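Wrist views A (left) and B (right): the green lid lies flat on the table. Fork hole is at A(147,121), B(459,121). The bar's end hole is at A(182,185), B(510,185), its hinge bolt at A(358,108), B(669,107), and the top of the post at A(252,183), B(568,183).

```bash
cat > pose.py <<'E'
from h import *
from scipy.optimize import least_squares as ls
PA,PB=L('wA'),L('wB')
obs={'fork':((267,121),(179,121)),'hole':((302,185),(230,185)),'hinge':((478,108),(389,107)),'post':((372,183),(288,183)),'dL':((256,169),(190,168)),'dR':((472,163),(404,163))}
for k,(a,b) in obs.items():
    X,r=tri([PA,PB],[a,b]);print(k,X.round(1),[list(map(float,q)) for q in r])
# press model; deck frame: origin deck middle z=100, x up slope, z normal
D=R.from_euler('y',-30,degrees=True)
def model(p):
    X,Y,yaw,dz,fx,fy,hx,hy,th=p
    Z=R.from_euler('z',yaw); W=lambda v:Z.apply(D.apply(np.array(v,float))+[0,0,100])+[X,Y,dz]
    def bar(y,z):  # th grows toward down-slope: direction from +y to -x
        return W([hx-y*np.sin(th),hy+y*np.cos(th),27+z])
    # bar at 0: hole under fork
    return {'fork':W([fx,fy,48]),'hole':bar(190,10),'hinge':bar(0,10+5),'post':bar(110,50),'dL':W([-100,130,0]),'dR':W([-100,-130,0])},W,Z,bar
def f(p):
    m=model(p)[0];e=[]
    for k,(a,b) in obs.items():
        if k=='hinge':continue
        e+=list(proj(PA,m[k])-a)+list(proj(PB,m[k])-b)
    e+=[(p[6]-p[4])*.5,(p[5]-p[7]-190)*1.0,p[3]*.05]
    return np.array(e)
r=ls(f,[600,-170,0,0,0,100,0,-90,.5]);p=r.x
if __name__=='__main__':
    print(p.round(3));print(r.fun.round(1))
    m,W,Z,bar=model(p)
    for k in m:print(k,m[k].round(1))
    p0=p.copy();p0[8]=0;print('post at 0',model(p0)[0]['post'],'hole0',model(p0)[0]['hole'])
E
python3 pose.py
```

```text
fork [569.4 -75.3 136.9] [[0.0, -0.3], [-0.0, 0.3]]
hole [ 495.9 -103.    84.1] [[0.0, -0.2], [-0.0, 0.2]]
hinge [ 581.3 -266.4  134.8] [[0.0, -0.8], [-0.0, 0.8]]
post [ 511.4 -173.   137.1] [[0.0, -0.2], [-0.0, 0.2]]
dL [506.4 -45.2  44.7] [[0.0, -0.7], [-0.0, 0.7]]
dR [ 514.7 -303.    51.9] [[0.0, -0.2], [-0.0, 0.2]]
[ 5.96699e+02 -1.72871e+02  2.70000e-02 -3.33400e+00 -5.47000e-01
  9.76650e+01 -3.10000e-01 -9.30600e+01  5.12000e-01]
[ 0.5 -0.4  0.2  0.2  0.2 -0.2  0.6  0.2 -0.8 -0.2 -0.6  0.1 -0.2 -0.5
 -0.5  0.9 -0.  -0.2  0.8  0.2  0.1  0.7 -0.2]
fork [569.6 -75.9 138. ]
hole [ 495.4 -103.    82. ]
hinge [ 578.  -266.5  132.9]
post [ 511.2 -172.4  136.3]
dL [506.6 -45.3  46.7]
dR [ 513.7 -305.2   46.7]
post at 0 [ 557.48043011 -157.00120846  163.19455492] hole0 [575.27881202 -76.48277827 128.55353877]
```

```bash
python3 - <<'E'
from h import *
for t in ('wA','wB','t6'):
    z=np.load(t+'.npz');b,ap=corners(z['im'],(45,100,40),(75,255,255));P=z['P']
    print(t,[(u.tolist(),atz(P,u,11).round(1).tolist()) for u in ap])
    if t!='t6':
        x=np.array([.99,-.1415]);
        for lx in (-15,0,15): print('tab pred (tool truth)',proj(P,np.append(np.array([481.1,86.8])+lx*x,45)).round(1))
E
python3 - <<'E'
from h import *
c=np.hstack([cv2.resize(cv2.imread('pics/wA.png')[60:210,110:230],None,fx=4,fy=4,interpolation=2)[:600,:480],np.zeros((600,1,3),np.uint8)])
t=cv2.resize(cv2.imread('pics/t6.png')[170:220,275:328],None,fx=6,fy=6,interpolation=2)
d=np.zeros((600,800,3),np.uint8);d[:,:481]=c;d[:300,481:481+318]=t[:300,:318]
cv2.imwrite('pics/c7.png',d)
E
```

```text
wA [([116, 79], [610.2, 126.1, 11.0]), ([118, 190], [470.0, 146.9, 11.0]), ([205, 202], [453.3, 32.5, 11.0]), ([210, 92], [595.1, 12.9, 11.0])]
tab pred (tool truth) [149.8 200.1]
tab pred (tool truth) [149.9 188.5]
tab pred (tool truth) [149.9 176.8]
wB [([51, 79], [611.0, 125.5, 11.0]), ([59, 191], [469.2, 145.9, 11.0]), ([145, 203], [452.4, 33.5, 11.0]), ([146, 125], [555.8, 17.4, 11.0]), ([136, 104], [581.5, 26.2, 11.0]), ([143, 92], [595.8, 15.4, 11.0])]
tab pred (tool truth) [ 85.6 200.5]
tab pred (tool truth) [ 85.  188.9]
tab pred (tool truth) [ 84.4 177.2]
t6 [([287, 177], [608.2, 119.5, 11.0]), ([282, 213], [468.6, 141.3, 11.0]), ([310, 216], [454.2, 33.6, 11.0]), ([315, 181], [589.7, 11.0, 11.0])]
```

View pics/c7.png

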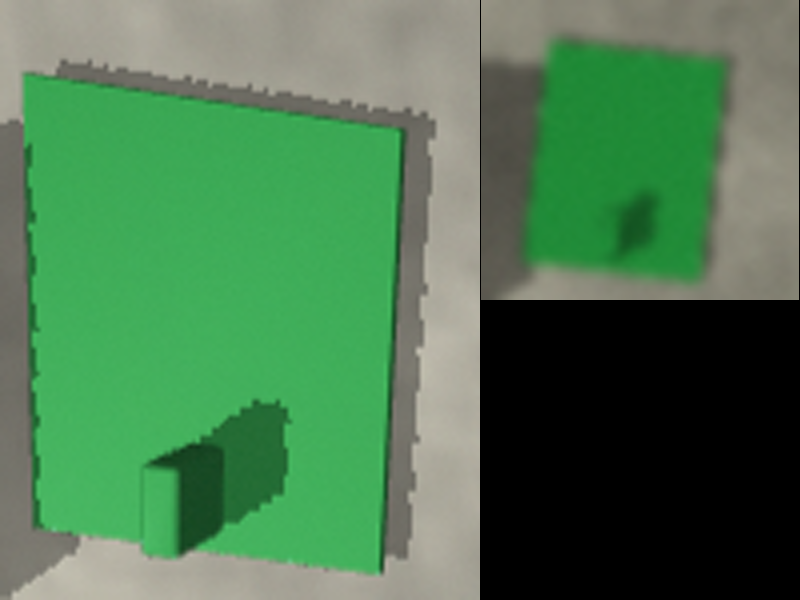

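The close crop shows the lid flat on the table. Its tab's top face centres at wA (150.3,187.5) against (149.9,188.5) predicted from the tool, so the wrist camera and tool agree to about 1 mm. I use its x, y and correct z by +3.3 mm.

```bash
cat > plan.py <<'E'
from pose import *
p[3]=0
m,W,Z,bar=model(p)
s=sense();q=np.array(s['eef_pos'])
th=p[8]
def pt(x,y,n,l):
    global q
    w=W([x,y,n]);print(l,w.round(1),'d',(w-q).round(1));q=w
E
python3 - <<'E'
from plan import *
P=lambda t:(p[6]-110*np.sin(t),p[7]+110*np.cos(t))
a=P(th);b=P(0)
pt(a[0]-40,a[1],150,'above');pt(a[0]-40,a[1],61,'pre');pt(a[0]-19,a[1],61,'contact');pt(P(.25)[0]-19,P(.25)[1],61,'mid');pt(P(.04)[0]-19,P(.04)[1],61,'end')
pt(P(0)[0]-13,P(0)[1],61,'past')
print(s['ee_rot'],s['joints'])
# turn needed
Rg=Z*D; T=np.column_stack([Rg.apply([1,0,0]),Rg.apply([0,-1,0]),Rg.apply([0,0,-1])])
print('turn',np.degrees((R.from_matrix(T)*quat(s['ee_rot']).inv()).as_rotvec()).round(2))
E
```

```text
fork [569.4 -75.3 136.9] [[0.0, -0.3], [-0.0, 0.3]]
hole [ 495.9 -103.    84.1] [[0.0, -0.2], [-0.0, 0.2]]
hinge [ 581.3 -266.4  134.8] [[0.0, -0.8], [-0.0, 0.8]]
post [ 511.4 -173.   137.1] [[0.0, -0.2], [-0.0, 0.2]]
dL [506.4 -45.2  44.7] [[0.0, -0.7], [-0.0, 0.7]]
dR [ 514.7 -303.    51.9] [[0.0, -0.2], [-0.0, 0.2]]
above [ 440.1 -174.3  182.8] d [ -81.    33.3 -145.6]
pre [ 484.6 -173.1  105.7] d [ 44.5   1.2 -77.1]
contact [ 502.8 -172.6  116.2] d [18.2  0.5 10.5]
mid [ 525.6 -161.3  129.6] d [22.8 11.3 13.3]
end [ 545.2 -157.4  141. ] d [19.7  3.9 11.4]
past [ 554.2 -157.1  146.2] d [9.  0.3 5.2]
[-5.77144094e-06  9.99999934e-01  2.44511830e-04  2.69528325e-04] [-5.88140529e-01  3.51240892e-01  1.21621459e+00  3.08789439e-04
  1.57369517e+00  9.82167738e-01]
turn [  0.42 -29.97   1.51]
```

```bash
python3 -m handwheel '[[[-16.2,6.7,-29,0.1,-6,0.3,-1],[-16.2,6.7,-29,0.1,-6,0.3,-1],[-16.2,6.7,-29,0.1,-6,0.3,-1],[-16.2,6.7,-29,0.1,-6,0.3,-1],[-16.2,6.5,-29.6,0,-6,0.3,-1],[0,0,0,0,0,0,-1],[0,0,0,0,0,0,-1]]]' && python3 -m handwheel '[[[15,0.4,-26,0,0,0,-1],[15,0.4,-26,0,0,0,-1],[14.5,0.4,-25,0,0,0,-1],[8,0,4.6,0,0,0,-1],[0,0,0,0,0,0,-1],[0,0,0,0,0,0,-1]]]'
```

```text
time_s: 12.58
eef_pos: [440.9, -175.8, 184.1]
ee_rot: [-0.003, 0.966, 0.013, 0.259]
force: [-0.3, -1.0, -0.2]
grip_width: 0.003
grip_force: 0.0
time_s: 13.32
eef_pos: [493.1, -174.0, 111.0]
ee_rot: [-0.003, 0.966, 0.013, 0.259]
force: [0.1, 0.2, 0.3]
grip_width: 0.002
grip_force: 0.0
```

```bash
python3 -m handwheel '[[[10,0.5,6,0,0,0,-1],[8,4,4.6,0,0,0,-1],[8,4,4.6,0,0,0,-1],[8,3.5,4.6,0,0,0,-1],[8,2,4.6,0,0,0,-1],[6,1.5,3.5,0,0,0,-1],[4,0.5,2.3,0,0,0,-1],[0,0,0,0,0,0,-1]]]'
```

```text
time_s: 14.32
eef_pos: [544.8, -158.0, 140.8]
ee_rot: [-0.003, 0.966, 0.013, 0.259]
force: [-0.7, 0.9, -1.3]
grip_width: 0.001
grip_force: 0.7
```

```bash
for i in 1 2; do python3 -m handwheel '[[[1.7,0,1,0,0,0,-1],[1.7,0,1,0,0,0,-1],[0,0,0,0,0,0,-1]]]'|grep -E 'pos|force: \['; done
```

```text
eef_pos: [548.0, -157.8, 142.6]
force: [-1.7, 2.0, -2.0]
eef_pos: [549.9, -157.6, 143.4]
force: [-17.3, -1.7, 1.7]
```

```bash
python3 -m handwheel '[[[-8,0,-5,0,0,0,-1],[-9,0,-5,0,0,0,-1],[-23,0,40,0,0,0,-1],[-23,0,40,0,0,0,-1],[-23,0,40,0,0,0,-1],[-5,50,5,-0.16,6,0,-0.5],[-5,51,0,-0.16,6,0,0],[-5,51,0,-0.16,6,0,0]]]' && python3 -m handwheel '[[[-2,52,0,-0.16,6,0,0],[0,52,0,-0.16,6,0,0],[0,52,0,0,0,-3.2,0],[0,52,0,0,0,-3.2,0],[0,52,0,0,0,-3.2,0],[0,0,0,0,0,0,0],[0,0,0,0,0,0,0],[0,0,0,0,0,0,0]]]'
cat > red.py <<'E'
from h import *
import sys
t=sys.argv[1];im,P=save(t,'wrist');s=sense();print(np.round(s['eef_pos'],1),np.round(s['ee_rot'],4))
m=cv2.inRange(cv2.cvtColor(im,cv2.COLOR_RGB2HSV),(0,170,60),(6,255,255))|cv2.inRange(cv2.cvtColor(im,cv2.COLOR_RGB2HSV),(174,170,60),(180,255,255))
c=[k for k in cv2.findContours(m,0,2)[0] if cv2.contourArea(k)>60]
for k in c:
    M=cv2.moments(k);print(cv2.boundingRect(k),round(M['m10']/M['m00'],1),round(M['m01']/M['m00'],1))
print('pred top,base',proj(P,[463.8,255.3,87-3.3]).round(1),proj(P,[463.8,255.3,57-3.3]).round(1))
E
python3 red.py wp1
```

```text
time_s: 16.08
eef_pos: [450.1, -4.6, 260.2]
ee_rot: [-0.001, 0.994, 0.013, 0.104]
force: [0.7, -0.7, 1.0]
grip_width: 0.5
grip_force: 0.0
time_s: 17.08
eef_pos: [448.6, 253.2, 259.6]
ee_rot: [-0.0, 0.997, -0.071, 0.0]
force: [0.1, -0.5, -0.5]
grip_width: 0.501
grip_force: 0.0
[448.6 253.3 259.6] [-2.000e-04  9.975e-01 -7.100e-02  2.000e-04]
(310, 148, 17, 22) 318.4 158.2
pred top,base [319.2 160.6] [319.5 155.1]
```

View pics/wp1.png

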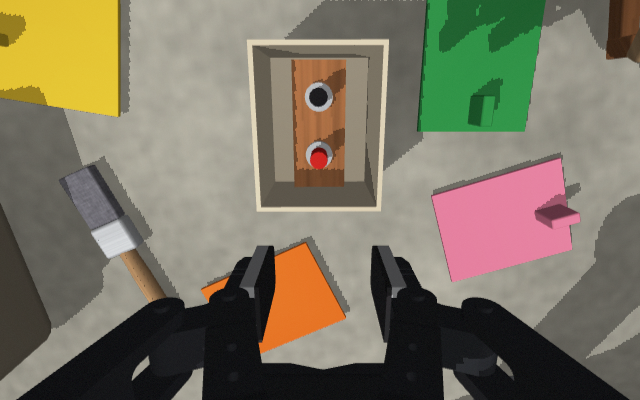

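The wrist view shows the red pin's top at (318.5,161), in the front hole of the tub, and the black one at (319,97), left alone. The red pin is within 1 mm of the prediction, so I descend and grip.

```bash
python3 -m handwheel '[[[7.4,1.3,-30,0,0,0,0],[7.4,1.2,-40,0,0,0,0],[0,0,-40,0,0,0,0],[0,0,-30,0,0,0,0],[0,0,-10,0,0,0,0],[0,0,0,0,0,0,0]]]'; python3 red.py wp2
python3 - <<'E'
from h import *
P=L('wp2');print('new pred',proj(P,[463.4,255.8,83.7]))
E
```

```text
time_s: 17.88
eef_pos: [463.5, 256.4, 109.9]
ee_rot: [-0.0, 0.998, -0.071, 0.0]
force: [1.1, 0.7, 0.8]
grip_width: 0.504
grip_force: 0.0
[463.7 256.6 110.5] [-4.000e-04  9.975e-01 -7.050e-02  8.000e-04]
(310, 211, 32, 48) 325.3 235.2
pred top,base [327.4 243.2] [326.7 222.2]
new pred [326.51570138 244.10317193]
```

```bash
python3 -m handwheel '[[[0,-0.6,-20,0,0,0,0],[0,0,-14,0,0,0,0],[0,0,-8,0,0,0,0],[0,0,0,0,0,0,0],[0,0,0,0,0,0,-1],[0,0,0,0,0,0,-1],[0,0,0,0,0,0,-1],[0,0,0,0,0,0,-1]]]' 70 && python3 -m handwheel '[[[0,0,0,0,0,0,-1],[0,0,20,0,0,0,-1],[0,0,30,0,0,0,-1],[0,0,40,0,0,0,-1],[0,0,40,0,0,0,-1],[0,0,40,0,0,0,-1],[0,0,0,0,0,0,-1]]]'
python3 red.py wp3
python3 - <<'E'
from plan import *
A=R.from_matrix(np.column_stack([(Z*D).apply([1,0,0]),(Z*D).apply([0,-1,0]),(Z*D).apply([0,0,-1])]))
t=A*quat(s['ee_rot']).inv();v=np.degrees(t.as_rotvec());print('turn',v.round(2))
# tip grasp: TCP = origin + 16 along axis (grasp 27 above)
pt(p[4],p[5],48+16+75,'above');pt(p[4],p[5],48+16+40,'nose in');pt(p[4],p[5],48+16,'seated')
E
```

```text
time_s: 18.92
eef_pos: [463.5, 256.3, 68.2]
ee_rot: [-0.0, 0.998, -0.07, 0.001]
force: [-1.2, -0.4, 6.0]
grip_width: 0.162
grip_force: 68.2
time_s: 19.8
eef_pos: [464.0, 256.4, 240.2]
ee_rot: [-0.001, 0.998, -0.07, 0.003]
force: [0.1, 0.9, -0.6]
grip_width: 0.161
grip_force: 68.2
[463.3 256.2 238. ] [-4.000e-04  9.975e-01 -7.030e-02  9.000e-04]
(304, 240, 38, 68) 322.5 274.4
pred top,base [325.8 182.7] [325.5 175.1]
fork [569.4 -75.3 136.9] [[0.0, -0.3], [-0.0, 0.3]]
hole [ 495.9 -103.    84.1] [[0.0, -0.2], [-0.0, 0.2]]
hinge [ 581.3 -266.4  134.8] [[0.0, -0.8], [-0.0, 0.8]]
post [ 511.4 -173.   137.1] [[0.0, -0.2], [-0.0, 0.2]]
dL [506.4 -45.2  44.7] [[0.0, -0.7], [-0.0, 0.7]]
dR [ 514.7 -303.    51.9] [[0.0, -0.2], [-0.0, 0.2]]
turn [ -1.74 -29.89   9.4 ]
above [524.1 -77.2 220.1] d [  60.8 -333.3  -17.9]
nose in [541.6 -76.7 189.8] d [ 17.5   0.5 -30.3]
seated [561.6 -76.1 155.2] d [ 20.    0.5 -34.6]
```

```bash
python3 -m handwheel '[[[8.7,-47.6,2,-0.25,-4.27,1.34,-1],[8.7,-47.6,2,-0.25,-4.27,1.34,-1],[8.7,-47.6,2,-0.25,-4.27,1.34,-1],[8.7,-47.6,0,-0.25,-4.27,1.34,-1],[8.7,-47.6,-5,-0.25,-4.27,1.34,-1],[8.7,-47.6,-9,-0.25,-4.27,1.34,-1],[8.7,-47.6,-10,-0.25,-4.27,1.34,-1],[0,0,0,0,0,0,-1]]]' && python3 -m handwheel '[[[0,0,0,0,0,0,-1],[0,0,0,0,0,0,-1],[0,0,0,0,0,0,-1]]]'
python3 - <<'E'
from plan import *
save('wi','wrist');P=L('wi');s=sense();print('rot err',np.degrees((R.from_matrix(np.column_stack([(Z*D).apply([1,0,0]),(Z*D).apply([0,-1,0]),(Z*D).apply([0,0,-1])]))*quat(s['ee_rot']).inv()).as_rotvec()).round(2))
off=np.array([0,0,-3.3])
mo=W([p[4],p[5],48])+off;A=quat(s['ee_rot']).as_matrix();q=np.array(s['eef_pos'])
c=[proj(P,mo)]+[proj(P,q+A[:,2]*d) for d in (16,60)]
print('fork,pin origin,nose',np.round(c,1), 'to above', (W([p[4],p[5],139])-q).round(1))
im=cv2.imread('pics/wi.png');x,y=np.mean(c,0).astype(int);x0=max(0,min(440,x-100));y0=max(0,min(250,y-75));print(x0,y0)
cv2.imwrite('pics/ci.png',cv2.resize(im[y0:y0+150,x0:x0+200],None,fx=4,fy=4,interpolation=2))
E
```

```text
time_s: 20.85
eef_pos: [522.7, -79.6, 216.8]
ee_rot: [-0.003, 0.967, 0.01, 0.256]
force: [-1.1, 1.3, -1.3]
grip_width: 0.163
grip_force: 68.5
time_s: 21.22
eef_pos: [524.1, -76.0, 219.6]
ee_rot: [-0.003, 0.966, 0.014, 0.258]
force: [-0.2, -0.1, -0.5]
grip_width: 0.163
grip_force: 68.5
fork [569.4 -75.3 136.9] [[0.0, -0.3], [-0.0, 0.3]]
hole [ 495.9 -103.    84.1] [[0.0, -0.2], [-0.0, 0.2]]
hinge [ 581.3 -266.4  134.8] [[0.0, -0.8], [-0.0, 0.8]]
post [ 511.4 -173.   137.1] [[0.0, -0.2], [-0.0, 0.2]]
dL [506.4 -45.2  44.7] [[0.0, -0.7], [-0.0, 0.7]]
dR [ 514.7 -303.    51.9] [[0.0, -0.2], [-0.0, 0.2]]
rot err [ 0.04 -0.07 -0.03]
fork,pin origin,nose [[326.2 205.6]
 [326.1 252.9]
 [325.3 220.6]] to above [-0.1 -0.9  0.4]
225 151
```

View pics/ci.png

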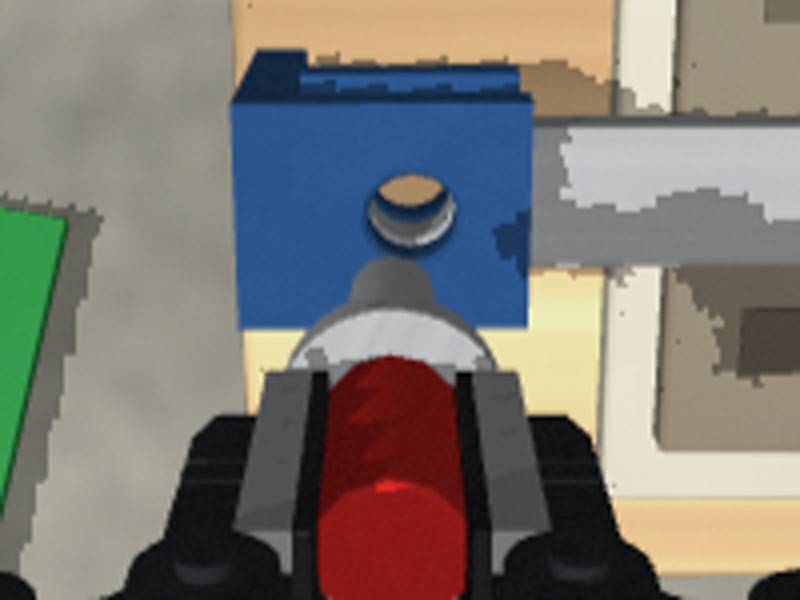

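The crop shows the bar in the fork with a clear sight through the aligned holes: hole centre ci (411,214), pin nose (391,270), pin axis column ≈392. I work out the residual lateral offset from those pixels.

```bash
python3 - <<'E'
from h import *
z=np.load('wi.npz');K,W=z['K'],z['W'];P=z['P']
s=sense();A=quat(s['ee_rot']).as_matrix();q=np.array(s['eef_pos'])
f=lambda u,v:(225+u/4,151+v/4)
def hit(px,d): # tool coords (x,y) where ray crosses plane d ahead of TCP
    C=-W[:3,:3].T@W[:3,3];r=W[:3,:3].T@np.linalg.inv(K)@np.array([*px,1])
    c=A.T@(C-q);r=A.T@r;return (c+r*(d-c[2])/r[2])[:2]
for n,px,d in (('nose',f(391,268),60),('head L',f(290,372),11),('head R',f(495,372),11),('shank L base',f(352,305),50),('shank R',f(435,305),50)):print(n,hit(px,d).round(1))
for d in (88,91,94):print('hole',d,hit(f(411,214),d).round(1),'plate L/R',hit(f(236,214),d).round(1),hit(f(530,214),d).round(1),'bot/top',hit(f(383,328),d).round(1),hit(f(383,102),d).round(1))
E
```

```text
nose [ 1.6 -1.5]
head L [  6.8 -13. ]
head R [ 6.8 10.2]
shank L base [-0.3 -7. ]
shank R [-0.3  4.7]
hole 88 [1.1 1.9] plate L/R [  1.1 -27.3] [ 1.1 21.7] bot/top [-19.3  -2.8] [20.2 -2.8]
hole 91 [0.2 1.9] plate L/R [  0.2 -27.6] [ 0.2 22. ] bot/top [-20.5  -2.8] [19.5 -2.8]
hole 94 [-0.8  2. ] plate L/R [ -0.8 -28. ] [-0.8 22.3] bot/top [-21.7  -2.8] [18.8 -2.8]
```

```bash
python3 -m handwheel '[[[-0.5,-3.2,0,0,0,0,-1],[5,0.1,-8.7,0,0,0,-1],[5,0.1,-8.7,0,0,0,-1],[4,0.1,-7,0,0,0,-1],[2.5,0.1,-4.3,0,0,0,-1],[0,0,0,0,0,0,-1]]]'
python3 - <<'E'
from h import *
im,P=save('wj','wrist');z=np.load('wj.npz');K,W=z['K'],z['W']
s=sense();A=quat(s['ee_rot']).as_matrix();q=np.array(s['eef_pos']);print(q.round(1),np.round(s['force'],1))
def hit(px,d):
    C=-W[:3,:3].T@W[:3,3];r=W[:3,:3].T@np.linalg.inv(K)@np.array([*px,1])
    c=A.T@(C-q);r=A.T@r;return (c+r*(d-c[2])/r[2])[:2]
hsv=cv2.cvtColor(im,cv2.COLOR_RGB2HSV);m=cv2.inRange(hsv,(100,130,40),(125,255,255))
# plate right edge and left along a row above nose
for v in range(176,206,6):
    u=np.where(m[v,225:425])[0]+225
    print(v,u.min(),u.max(),'gaps',[(int(a),int(b)) for a,b in zip(u[:-1],u[1:]) if b-a>4], hit((u.max(),v),58).round(1),hit((u.min(),v),58).round(1))
E
```

```text
time_s: 22.02
eef_pos: [540.1, -79.8, 190.4]
ee_rot: [-0.003, 0.966, 0.013, 0.258]
force: [-0.5, -0.4, -0.7]
grip_width: 0.161
grip_force: 68.5
[540.1 -79.8 190.7] [ 0.1 -0.2 -0.9]
176 276 351 gaps [(292, 308)] [27.3 14.5] [ 27.3 -27.7]
182 273 352 gaps [] [23.8 15.2] [ 23.8 -29.5]
188 269 355 gaps [] [20.3 16.9] [ 20.3 -31.9]
194 269 356 gaps [] [16.8 17.6] [ 16.8 -32. ]
200 269 355 gaps [] [13.2 17.1] [ 13.2 -32.2]
```

```bash
python3 -m handwheel '[[[0,0.8,0,0,0,0,-1],[2.5,0.1,-4.3,0,0,0,-1],[2.5,0.1,-4.3,0,0,0,-1],[0,0,0,0,0,0,-1]]]'|grep -E 'pos|force: \['; python3 -m handwheel '[[[2.5,0.1,-4.3,0,0,0,-1],[0,0,0,0,0,0,-1]]]'|grep -E 'pos|force: \['
```

```text
eef_pos: [545.0, -78.7, 181.7]
force: [0.5, 0.1, -0.3]
eef_pos: [547.5, -78.7, 177.5]
force: [-0.3, -0.1, -1.2]
```

```bash
for i in 1 2 ; do python3 -m handwheel '[[[2.5,0.05,-4.3,0,0,0,-1],[2.5,0.05,-4.3,0,0,0,-1],[0,0,0,0,0,0,-1]]]'|grep -E 'pos|force: \['; done; python3 -m handwheel '[[[1.5,0,-2.6,0,0,0,-1],[0,0,0,0,0,0,-1]]]'|grep -E 'pos|force: \['
```

```text
eef_pos: [552.5, -78.6, 168.8]
force: [0.1, -0.5, -0.6]
eef_pos: [557.5, -78.5, 160.2]
force: [-0.3, 0.1, -0.9]
eef_pos: [559.0, -78.5, 157.9]
force: [-0.2, 0.7, -0.8]
```

```bash
for i in 1 2 3 4; do python3 -m handwheel '[[[0.5,0,-0.87,0,0,0,-1],[0,0,0,0,0,0,-1]]]'|grep -E 'pos|force: \['; done
```

```text
eef_pos: [559.5, -78.6, 157.2]
force: [0.0, 0.2, -0.8]
eef_pos: [560.0, -78.6, 156.3]
force: [0.5, -0.1, -0.0]
eef_pos: [560.5, -78.5, 155.4]
force: [-0.5, -0.2, -0.7]
eef_pos: [560.8, -78.6, 155.1]
force: [-8.2, 0.2, 6.5]
```

```bash
python3 -m handwheel '[[[0.5,0,-0.87,0,0,0,-1],[0,0,0,0,0,0,-1],[0,0,0,0,0,0,-1]]]'|grep -E 'pos|force: \['
python3 - <<'E'
from plan import *
pt(p[4],p[5],64,'seated');print(Z.inv().apply(np.array(sense()['eef_pos'])-W([p[4],p[5],64])))
E
```

```text
eef_pos: [561.0, -78.5, 155.0]
force: [-22.0, -0.7, 19.0]
fork [569.4 -75.3 136.9] [[0.0, -0.3], [-0.0, 0.3]]
hole [ 495.9 -103.    84.1] [[0.0, -0.2], [-0.0, 0.2]]
hinge [ 581.3 -266.4  134.8] [[0.0, -0.8], [-0.0, 0.8]]
post [ 511.4 -173.   137.1] [[0.0, -0.2], [-0.0, 0.2]]
dL [506.4 -45.2  44.7] [[0.0, -0.7], [-0.0, 0.7]]
dR [ 514.7 -303.    51.9] [[0.0, -0.2], [-0.0, 0.2]]
seated [561.6 -76.1 155.2] d [0.6 2.4 0.1]
[-0.64853723 -2.39402547 -0.13510045]
```

```bash
python3 -m handwheel '[[[-0.5,0,0.9,0,0,0,-1],[0,0,0,0,0,0,-0.4],[0,0,0,0,0,0,-0.3],[0,0,0,0,0,0,-0.2],[0,0,0,0,0,0,-0.2],[-10,0,17.3,0,0,0,-0.2],[-15,0,26,0,0,0,-0.2],[-20,0,34.6,0,0,0,-0.2]]]' && python3 -m handwheel '[[[0,0,0,0,0,0,-0.2],[0,0,0,0,0,0,-0.2]]]'
python3 - <<'E'
from plan import *
im,P=save('wk','wrist');hsv=cv2.cvtColor(im,cv2.COLOR_RGB2HSV)
r=cv2.inRange(hsv,(0,170,50),(6,255,255))|cv2.inRange(hsv,(174,170,50),(180,255,255))
for c in cv2.findContours(r,0,2)[0]:
    if cv2.contourArea(c)>60: M=cv2.moments(c);print('red',cv2.boundingRect(c),M['m10']/M['m00'],M['m01']/M['m00'])
b=cv2.inRange(hsv,(100,130,40),(125,255,255));print('blue',cv2.boundingRect(max(cv2.findContours(b,0,2)[0],key=cv2.contourArea)))
# silver head extent: rows
o=np.array([0,0,-3.3])
for n in (0,5,35): print(n,proj(P,W([p[4],p[5],48+n])+o).round(1),'raised3',proj(P,W([p[4],p[5],51+n])+o).round(1))
print('rim5..35 edges',[proj(P,W([p[4]+dx,p[5]+dy,48+n])+o).round(1).tolist() for dx,dy,n in ((8,0,35),(-8,0,35),(0,8,35),(0,-8,35),(8,0,5))])
print(np.round(sense()['force'],1))
E
```

```text
time_s: 26.2
eef_pos: [515.4, -78.4, 232.8]
ee_rot: [-0.003, 0.966, 0.013, 0.257]
force: [0.3, -0.3, 1.0]
grip_width: 0.397
grip_force: 0.0
time_s: 26.45
eef_pos: [516.0, -78.5, 231.9]
ee_rot: [-0.003, 0.966, 0.013, 0.258]
force: [0.2, 0.0, -1.0]
grip_width: 0.399
grip_force: 0.0
fork [569.4 -75.3 136.9] [[0.0, -0.3], [-0.0, 0.3]]
hole [ 495.9 -103.    84.1] [[0.0, -0.2], [-0.0, 0.2]]
hinge [ 581.3 -266.4  134.8] [[0.0, -0.8], [-0.0, 0.8]]
post [ 511.4 -173.   137.1] [[0.0, -0.2], [-0.0, 0.2]]
dL [506.4 -45.2  44.7] [[0.0, -0.7], [-0.0, 0.7]]
dR [ 514.7 -303.    51.9] [[0.0, -0.2], [-0.0, 0.2]]
red (312, 192, 25, 35) 324.09969788519635 209.766364551863
blue (542, 0, 98, 72)
0 [322.8 198.1] raised3 [322.8 199.2]
5 [322.8 200.1] raised3 [322.8 201.3]
35 [322.9 214. ] raised3 [323.  215.6]
rim5..35 edges [[322.9, 201.8], [322.9, 225.9], [310.2, 214.0], [335.7, 214.0], [322.8, 189.2]]
[ 0.6 -0.  -0.3]
```

The red grip's outline, (312..337, 192..227), lies where a seated pin should be. I check seating by feel with closed fingertips on the grip's top.

```bash
python3 -m handwheel '[[[0,0,0,0,0,0,-1],[0,0,0,0,0,0,-1],[0,0,0,0,0,0,-1],[0,0,0,0,0,0,-1],[10,0.3,-17.3,0,0,0,-1],[10,0.2,-17.3,0,0,0,-1],[7.5,0.2,-13,0,0,0,-1],[0,0,0,0,0,0,-1]]]' 30|grep -E 'pos|force: \['; for i in 1 2 3 4; do python3 -m handwheel '[[[0.75,0,-1.3,0,0,0,-1],[0,0,0,0,0,0,-1]]]'|grep -E 'pos|force: \['; done
python3 - <<'E' | tail -1
from plan import *
print('height of TCP above mouth',(Z*D).inv().apply(np.array(sense()['eef_pos'])-W([p[4],p[5],48])).round(2))
E
```

```text
eef_pos: [543.4, -77.7, 184.1]
force: [0.7, -0.3, 0.3]
eef_pos: [544.3, -77.9, 184.2]
force: [0.3, -1.1, -0.0]
eef_pos: [545.0, -77.9, 182.4]
force: [-0.1, -0.7, -0.9]
eef_pos: [545.8, -77.8, 180.9]
force: [0.4, -0.6, 0.7]
eef_pos: [546.5, -77.8, 179.6]
force: [0.0, 0.4, -0.0]
height of TCP above mouth [-0.82 -1.29 44.74]
```

```bash
for i in 1 2 3; do python3 -m handwheel '[[[0.5,0,-0.87,0,0,0,-1],[0,0,0,0,0,0,-1]]]'|grep -E 'pos|force: \['; done
python3 - <<'E' | tail -1
from plan import *
print('height of TCP above mouth',(Z*D).inv().apply(np.array(sense()['eef_pos'])-W([p[4],p[5],48])).round(2))
E
```

```text
eef_pos: [547.0, -77.8, 178.8]
force: [-0.2, 0.5, 1.0]
eef_pos: [547.5, -77.8, 178.4]
force: [-3.9, -0.1, 4.8]
eef_pos: [547.7, -77.9, 178.3]
force: [-17.3, -0.4, 17.4]
height of TCP above mouth [-0.42 -1.36 43.  ]
```

Contact is at 43.0 mm, exactly the height for a seated head, so I retreat and hand in.

```bash
python3 -m handwheel '[[[-5,0,8.7,0,0,0,-1],[-12,0,21,0,0,0,-1],[-20,0,34,0,0,0,-1],[-20,0,34,0,0,0,-1],[0,0,0,0,0,0,-1],[0,0,0,0,0,0,-1],[0,0,0,0,0,0,-1],[0,0,0,0,0,0,-1]]]'
python3 -c "
from rig import *
print(finish_job())"
```

```text
time_s: 30.25
eef_pos: [491.1, -77.7, 274.0]
ee_rot: [-0.004, 0.966, 0.013, 0.257]
force: [0.6, -0.9, -0.4]
grip_width: 0.003
grip_force: 0.0
the job is handed in; nothing more can be done
None
```

The job is handed in at about 30 s, with no verdict returned: the lid lies flat on the table, the bar is against its stop, and the red pin's head is home (checked by touch); the black pin and other things were not touched.

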